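Clear and re-lay the tea-tasting mat

ROBOT

A 6-joint arm with a two-finger parallel gripper is mounted at the origin on the work surface. World frame = base frame: x ahead of the robot, y to its left, z up, the work surface at z = 0. Lengths are in m, angles in degrees, forces in N, time in s.
With the tool pointing down it reaches from about 0.25 to 0.85 m from the base axis. Payload 12.5 kg.
Tool frame: the origin (TCP) lies between the finger pads; the fingertips stand 25 mm ahead of it and the grasp point (between the pads) lies 6 mm ahead of it; z points along the fingers, y is the line along which they close (so a half turn about z gives the same grasp; the last joint's range is limited). The gripper opens to 93 mm and grips with 3 to 60 N. Pads are 15 mm wide; open, the fingers measure 128 mm over their backs; the gripper's body (75 mm by 188 mm) begins 65 mm behind the grasp point.
Start: joints at [70.439, 20.094, 94.641, -0, 65.266, -4.847], TCP at [0.14, 0.532, 0.244] pointing down, gripper open.
Joint ranges: [-157.81, 157.81], [-45, 120.19], [0.68, 151.7], [-89.99, 269.99], [4.06, 180], [-164.3, 164.3]. Speed limits (degrees/s): [127.2, 127.2, 159.86, 180, 180, 180].

INTERFACE

Orientations are given as a 3x3 rotation matrix whose columns are the frame's x, y, z axes.
In Python, from bench import r gives the robot as it stands.
- The arm moves only by the tool move_arm, never from a script. Its argument "series" is a list of rows, each a list of 3 entries, a list of its own where there are three numbers: the shift along the tool's x, y, z in m, then the turn about the tool's z in rad, then the gripper command: -1 is fully open, 1 is shut, values between are in proportion. In form: [[[dx, dy, dz], turn, gripper], ...]. A call has 1 to 20 rows; each row shifts and turns the commanded pose from where the row before left it, along the tool's axes as they then stand; what a row does not reach is not made up. A row lasts 1/10 s, in which the tool goes at most 50 mm and 8.59 degrees, less where a joint would pass 70% of its speed; a pose out of reach is approached as far as the arm can. A call with a gripper value outside its range is refused whole. The fingers move at their own pace and stop on an object; the grip force is fixed at half the most. Time passes only in rows, so rows that do not move let the fingers close. It gives the time, the measured TCP pose, the force, the opening and the grip force at its end, in the units of the state.
- r.get_obs(): the state, without advancing time (a new reading comes with each control period).
- r.capture(name): name is "scene" or "top" or "wrist"; returns a dict with "pixels" (480x640x3 uint8, red, green, blue), "camera_matrix" (3x3 intrinsics, pixels), "k1" (the pictures are not rectified: a ray, as slopes to the right and down, at radius r is drawn at 1 + k1 r^2 times it, then the intrinsics apply), "R" (3x3) and "t" (3): a world point X has camera coordinates R X + t; the wrist camera has in their place "hand_eye" (4x4, takes a point from camera to tool coordinates, whose origin is the TCP and whose axes are the flange's). Camera axes: x right, y down, z forward; pixel columns grow to the right and rows downward; lengths in m; the calibration is good to about 2 mm. A picture is of the moment at which its call begins: read the wrist's pose just before it. There is no depth.
- r.job_done(): hands the job in; it is judged then, once.
The state is a dict: "clock": time; "joint_positions": joint angles; "qd": joint speeds; "joint_efforts": joint torques, N m; "position": TCP position; "tool_rot": TCP orientation; "wrist_force": force on the tool from outside, world axes, zero at the start; "moment": the same for the moment, N m; "finger_gap": finger opening in m; "grasp_force": force on a finger pad.
Only numpy, scipy, OpenCV 4.12 (cv2) and the standard library are available. Lean on these libraries where they do the work, as an engineer would, in place of code of your own. Each camera call takes 0.05 s, during which the arm holds its last target. There are 200 camera calls.

TASK

Clear the tasting mat: nest the black bowls on it in size order inside the wide dish on the wooden board. Then, with nothing on the mat, push the sanitiser bottle's cap fully down twice, letting it spring right up after each push, and only after that stand the two or three slim tea tins upright on the mat for the next tasting. Leave the nest tidy on the board and the other things on the counter where they are.

Things in the scene. Friction and masses are not known exactly. Their poses are not given: they have to be found in the camera images.
- mat: cork mat, fixed to the counter, 300 mm (its x) by 320 mm (its y), 4 mm thick; origin at the centre of its underside, its top is 4 mm up. Turned up to 0.1 rad. The tasting place.
- board: pale wooden board, fixed, 200 x 200 mm, 8 mm thick, on the robot's right of the mat; origin at the centre of its underside.
- dish: the wide low dish: black, round, open on top, 36 mm high; outside radius 60 mm at the foot, 74 mm at height 18 mm, 76 mm at the rim; wall and floor 6 mm thick; 250 g; origin: centre of underside, z out of the mouth. Loose, stands on the board; the outermost of the nest.
- bowl_l: the largest bowl: black, round, open on top, 44 mm high; outside radius 47 mm at the foot, 60 mm at height 24 mm, 62 mm at the rim; wall and floor 6 mm thick; 120 g; origin: centre of underside, z out of the mouth. Nested in the next size it stands 14 mm proud of that rim: pinch it over one side of its rim, fingertips 10 mm below the rim. May be absent.
- bowl_m: the second bowl: black, round, open on top, 52 mm high; outside radius 36 mm at the foot, 47 mm at height 28 mm, 49 mm at the rim; wall and floor 6 mm thick; 90 g; origin: centre of underside, z out of the mouth. Nested in the next size it stands 14 mm proud of that rim: pinch it over one side of its rim, fingertips 10 mm below the rim. May be absent.
- bowl_s: the third bowl: black, round, open on top, 60 mm high; outside radius 26 mm at the foot, 35 mm at height 32 mm, 37 mm at the rim; wall and floor 6 mm thick; 70 g; origin: centre of underside, z out of the mouth. Nested in the next size it stands 14 mm proud of that rim: pinch it over one side of its rim, fingertips 10 mm below the rim. May be absent.
- bowl_xs: the smallest bowl: black, round, open on top, 68 mm high; outside radius 17 mm at the foot, 25 mm at height 36 mm, 27 mm at the rim; wall and floor 6 mm thick; 50 g; origin: centre of underside, z out of the mouth. Nested in the next size it stands 14 mm proud of that rim: pinch it over one side of its rim, fingertips 10 mm below the rim. May be absent.
- tin_a: slim tea tin, paper-covered with a steel lid, 59 mm across, 87 mm high, 160 g; origin at the centre of its underside. Starts upright at the far right. May be absent.
- tin_b: another tin just like tin_a; may be absent.
- tin_c: another tin just like tin_a; may be absent (two or three of them are there).
- bottle: white sanitiser bottle, 66 mm across, in a steel holder screwed to the counter (fixed; base plate 100 x 100 mm), beside the mat on the robot's left; 192 mm high with its cap; origin at the centre of the underside. Its nozzle points to its own -y, at the mat.
- cap (a joint): travel of the sprung grey pump cap on the bottle: 0 m up, grows to 0.012 m when pushed fully down; the push takes 3 N to start and 8 N at the bottom, it springs back by itself.
- cap_top (a point): centre of the cap's flat round top (34 mm across), 192 mm above the counter when up, goes down with the cap. Press straight down on it.
- tape: bystander: roll of brown tape lying flat, 84 mm across, 24 mm high; origin under its centre.
- calculator: bystander: grey calculator, 110 x 75 x 14 mm; origin under its centre.
- big_tin: bystander: big tea tin, 98 mm across, 130 mm high; origin under its centre. Not one of the slim tins.
- scoop: bystander: wooden tea scoop lying on the counter, 150 mm long, 7 mm high.
- timer: bystander: round white kitchen timer lying flat, 60 mm across, 26 mm high; origin under its centre.
- card_box: bystander: small cardboard box, 100 x 70 x 45 mm; origin under its centre.

How it is judged:
By the outcome, as a careful person would: the job done as asked, in the order asked, and still so for the second after the job is handed in, with the robot touching nothing.
Of bowl_l, bowl_m, bowl_s, bowl_xs only 3 to 4 are there at a start; the rules pass over those that are not, and their reading is None.
Of tin_a, tin_b, tin_c only 2 to 3 are there at a start; the rules pass over those that are not, and their reading is None.
At some moment in a run one of bowl_l, bowl_m may be knocked a few centimetres aside while the robot is not near it.
Once in a run the grip may slacken for a moment while it holds something.
It also fails if it takes over 210 s, if anything falls off the work surface, if the arm or the gripper's body presses on something with over 40 N, if the wrist force passes 120 N, or if a joint passes its speed limit or range.

## Working session

There is one attempt and no reset: what is moved stays moved. The work goes in short steps, Python scripts to look and compute and a tool call to move; the robot and the scene stay as the last step left them, time stands still between calls to the robot, and variables do not carry over. Pictures are saved under pics/ and viewed, at most 17 in all, crops included, and the job is handed in when it is done.

Besides the shell and the picture viewer there is one more tool, called after "Call:" by a JSON object that holds its "name" and its "arguments", one argument or row to a line. move_arm: Moves the arm, as the interface text tells. Its arguments: {"type":"object","properties":{"series":{"type":"array"}},"required":["series"]}

```bash
ls; mkdir -p pics
cat > h.py <<'E'
import numpy as np, cv2
from bench import r
def cam(n):
    o=r.get_obs(); c=r.capture(n)
    if 'hand_eye' in c:
        T=np.eye(4);T[:3,:3]=np.array(o['tool_rot']);T[:3,3]=o['position']
        W=T@np.array(c['hand_eye']); c['R']=W[:3,:3].T; c['t']=-W[:3,:3].T@W[:3,3]
    for k in('R','t','camera_matrix'): c[k]=np.array(c[k],float)
    return c
def save(c,f): cv2.imwrite('pics/'+f,c['pixels'][:,:,::-1])
def ray(c,uv,z):
    """pixels (N,2) -> world points on plane z"""
    uv=np.atleast_2d(np.array(uv,float))
    d=np.array([c['k1'],0,0,0],float)
    p=cv2.undistortPoints(uv[:,None],c['camera_matrix'],d)[:,0]
    D=np.c_[p,np.ones(len(p))]@c['R']; C=-c['R'].T@c['t']
    return C+D*((z-C[2])/D[:,2])[:,None]
def proj(c,X):
    X=np.atleast_2d(np.array(X,float))
    return cv2.projectPoints(X,cv2.Rodrigues(c['R'])[0],c['t'],c['camera_matrix'],np.array([c['k1'],0,0,0],float))[0][:,0]
E
python3 - <<'E'
from h import *
for n in('top','scene','wrist'):
    c=cam(n);save(c,n+'0.png');print(n,-c['R'].T@c['t'],c['R'][2])
print(r.get_obs())
E
```

```text
pics
top [0.39187411 0.00751766 1.04087406] [ 0.15929485 -0.0072079  -0.98720474]
scene [ 1.14352194 -0.99309878  1.27812126] [-0.37786851  0.61078424 -0.69581463]
wrist [0.05751309 0.55404538 0.38376978] [ 0.29189137 -0.07708656 -0.95333997]
{'clock': 0.15, 'joint_positions': array([ 7.04406677e+01,  2.01178533e+01,  9.46667636e+01, -4.59643486e-04,
        6.52661481e+01, -4.84927692e+00]), 'qd': array([ 0.02926763, -0.12011775, -0.17240275,  0.05852733,  0.01744415,
        0.01500049]), 'joint_efforts': array([ 7.59475297e-04, -4.97464585e+01, -2.85338581e+01,  6.99754804e-02,
        2.46732286e-02, -8.44250553e-05]), 'position': array([0.13957792, 0.53175303, 0.24323099]), 'tool_rot': array([[-9.67224047e-01,  2.53924317e-01, -2.89756950e-04],
       [ 2.53924474e-01,  9.67223687e-01, -8.37327755e-04],
       [ 6.76419066e-05, -8.83459921e-04, -9.99999607e-01]]), 'wrist_force': array([ 0.83746306, -0.03690762, -0.77819617]), 'moment': array([ 0.00786595, -0.02854554, -0.00629875]), 'grasp_force': 0.0, 'finger_gap': 0.09250671904706037}
```

View pics/top0.png

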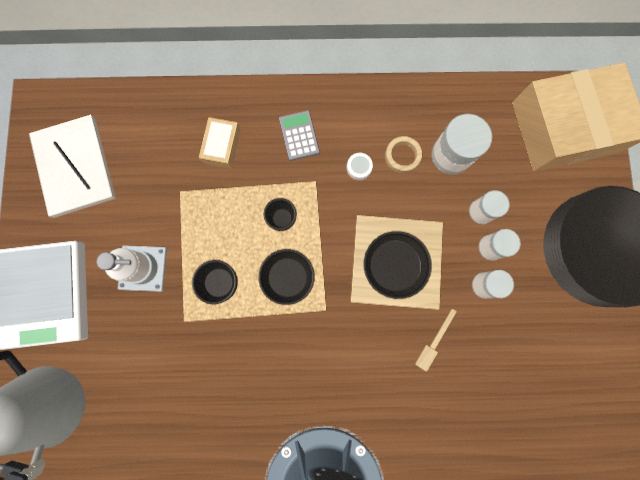

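View pics/scene0.png

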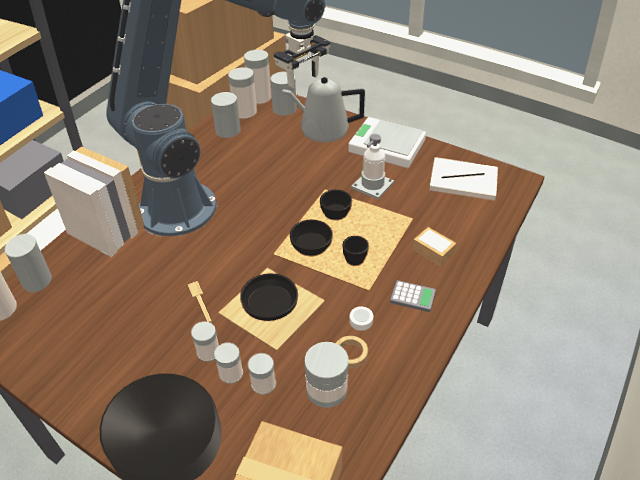

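The top view shows three bowls on the mat at about (279,214), (215,282) and (287,277). The dish is at (398,265), the slim tins at (490,207), (500,244) and (493,284), and the cap at (107,262). The scene view agrees.

```bash
cat >> h.py <<'E'
def blackrims(c,box=None):
    g=c['pixels'].max(2); m=((g<75)*255).astype(np.uint8)
    if box: 
        k=np.zeros_like(m);x0,y0,x1,y1=box;k[y0:y1,x0:x1]=255;m&=k
    m=cv2.morphologyEx(m,cv2.MORPH_CLOSE,np.ones((5,5)))
    return [q[:,0].astype(float) for q in cv2.findContours(m,0,1)[0] if cv2.contourArea(q)>250]
def circ(P):
    A=np.c_[2*P[:,:2],np.ones(len(P))];b=(P[:,:2]**2).sum(1)
    for _ in range(3):
        s=np.linalg.lstsq(A,b,rcond=None)[0];R=np.sqrt(s[2]+s[0]**2+s[1]**2)
        e=np.abs(np.hypot(*(P[:,:2]-s[:2]).T)-R);k=e<np.percentile(e,80)+1e-4;A,b,P=A[k],b[k],P[k]
    return s[0],s[1],R
def hullc(q): return cv2.convexHull(q.astype(np.float32))[:,0]
E
python3 - <<'E'
from h import *
c=cam('top')
for q in blackrims(c,(175,170,450,330)):
    print('blk',q.mean(0).round(),[np.round(circ(ray(c,q,z)),4) for z in(.044,.052,.060,.068,.072)])
# mat: cork colour
hsv=cv2.cvtColor(c['pixels'],cv2.COLOR_RGB2HSV)
for nm,pt in(('mat',(200,200)),('board',(365,230)),('tin',(492,202)),('tin',(505,239)),('tin',(497,281)),('cap',(105,261)),('big',(468,135)),('wood',(350,350))): print(nm,hsv[pt[1],pt[0]])
m=cv2.inRange(hsv,(10,60,170),(30,255,255));
for b,z in(((170,170,335,330),.004),((340,205,450,315),.008)):
    k=np.zeros_like(m);k[b[1]:b[3],b[0]:b[2]]=255
    q=max(cv2.findContours(cv2.morphologyEx(m&k,cv2.MORPH_CLOSE,np.ones((7,7))),0,1)[0],key=cv2.contourArea)
    P=ray(c,q[:,0],z)[:,:2].astype(np.float32);print(cv2.minAreaRect(P))
# tins lids: grey
g=cv2.inRange(hsv,(0,0,120),(180,60,255))
k=np.zeros_like(g);k[180:305,460:525]=255
for q in cv2.findContours(g&k,0,1)[0]:
    if cv2.contourArea(q)>100:print('tin',cv2.boundingRect(q),cv2.contourArea(q))
cv2.imwrite('pics/z.png',cv2.resize(np.hstack([c['pixels'][180:310,460:530,::-1],c['pixels'][230:300,90:170,::-1].repeat(1,0) if 0 else cv2.copyMakeBorder(c['pixels'][230:300,90:170,::-1],0,60,0,0,0)]),None,fx=4,fy=4))
E
```

```text
blk [215. 282.] [array([0.44  , 0.2307, 0.0464]), array([0.4396, 0.2289, 0.046 ]), array([0.4392, 0.2272, 0.0456]), array([0.4389, 0.2254, 0.0452]), array([0.4387, 0.2245, 0.0451])]
blk [286. 276.] [array([0.4495, 0.0756, 0.0578]), array([0.449 , 0.0751, 0.0574]), array([0.4485, 0.0745, 0.0569]), array([0.4481, 0.074 , 0.0565]), array([0.4478, 0.0737, 0.0562])]
blk [397. 264.] [array([ 0.4715, -0.1691,  0.0722]), array([ 0.4708, -0.1677,  0.0716]), array([ 0.4702, -0.1662,  0.071 ]), array([ 0.4695, -0.1648,  0.0704]), array([ 0.4692, -0.1641,  0.0701])]
blk [280. 214.] [array([0.5884, 0.0877, 0.0345]), array([0.5868, 0.0871, 0.0342]), array([0.5852, 0.0864, 0.0339]), array([0.5836, 0.0858, 0.0336]), array([0.5828, 0.0854, 0.0335])]
mat [ 18  88 250]
board [ 18  81 230]
tin [ 70   7 216]
tin [ 60   7 217]
tin [ 64   8 217]
cap [170   4 195]
big [ 65   7 212]
wood [ 14 139 147]
((0.5144233107566833, 0.157995343208313), (0.3020152449607849, 0.32052624225616455), 3.5071938037872314)
((0.481209397315979, -0.17553624510765076), (0.19988831877708435, 0.20134112238883972), 84.35225677490234)
tin (472, 270, 42, 29) 932.5
tin (479, 229, 42, 31) 932.5
tin (469, 190, 41, 34) 919.5
```

View pics/z.png

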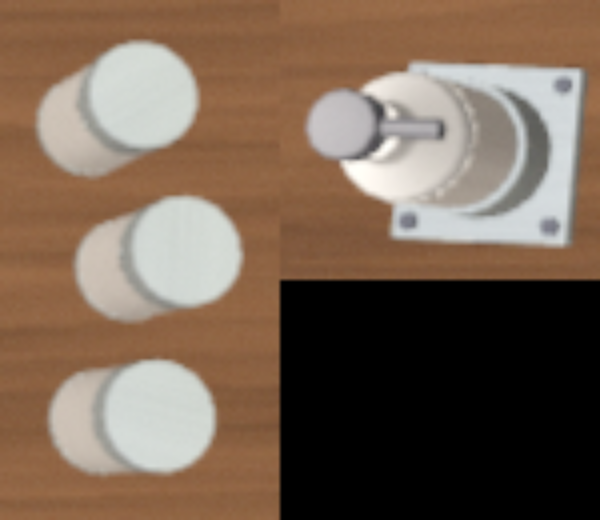

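The crop gives the lid centres as about (494.5,204), (506.5,243) and (500,284), and the cap top as about (105.5,261). The radii show that L, M and S are present and XS is absent.

```bash
cat >> h.py <<'E'
def go(x,y,z,yang=None):
    o=r.get_obs();R=np.array(o['tool_rot']);p=np.array(o['position'])
    a=np.degrees(np.arctan2(R[1,1],R[0,1]))
    print('pos',p.round(4),'yang',a.round(2),'gap',round(o['finger_gap'],4),'grip',round(o['grasp_force'],1),'F',np.round(o['wrist_force'],1),'t',o['clock'])
    t=0 if yang is None else np.radians(a-yang)
    print('turn',round(t,4),'| shift now',(R.T@(np.array([x,y,z])-p)).round(4))
    if yang is not None:
        b=np.radians(yang);Y=np.array([np.cos(b),np.sin(b),0]);X=np.array([-Y[1],Y[0],0]);d=np.array([x,y,z])-p
        print('shift after turn',np.round([d@X,d@Y,-d[2]],4))
E
python3 - <<'E'
from h import *
c=cam('top')
print('tins',ray(c,[(494.5,204),(506.5,242.7),(500,284)],.087).round(4))
print('cap',ray(c,[(105.5,261.2)],.192).round(4),'big',ray(c,[(468.5,137)],.13).round(4))
s=cam('scene')
for p in [(.449,.0753,.048),(.4394,.228,.056),(.5844,.0861,.064),(.4715,-.169,.044)]: print(proj(s,p).round(1))
for q in blackrims(s,(200,180,380,325)): print(cv2.boundingRect(q.astype(np.float32)),)
print(r.get_obs()['joint_positions'])
go(.449,.0165,.10,90)
E
```

```text
tins [[ 0.5939 -0.3774  0.087 ]
 [ 0.5095 -0.3964  0.087 ]
 [ 0.4227 -0.3755  0.087 ]]
cap [[0.4745 0.4029 0.192 ]] big [[ 0.7298 -0.3166  0.13  ]]
[[310.2 233.4]]
[[334.4 199.7]]
[[354.  244.2]]
[[268.1 293.9]]
(241, 274, 56, 47)
(343, 236, 25, 29)
(290, 220, 42, 36)
(320, 190, 31, 30)
[ 7.04409802e+01  2.01055693e+01  9.46529063e+01 -6.29698333e-04
  6.52647483e+01 -4.84707114e+00]
pos [0.1396 0.5319 0.2434] yang 75.29 gap 0.093 grip 0.0 F [-0.3 -0.7 -0.4] t 0.3
turn -0.2568 | shift now [-0.4301 -0.4198  0.1436]
shift after turn [-0.3094 -0.5154  0.1434]
```

Call:
{"name": "move_arm", "arguments": {
  "series": [
    [[0,0,0],-0.128,-1],
    [[0,0,0],-0.129,-1],
    [[-0.024,-0.04,0],0,0.14],
    [[-0.024,-0.04,0],0,0.14],
    [[-0.024,-0.04,0],0,0.14],
    [[-0.024,-0.04,0],0,0.14],
    [[-0.024,-0.04,0],0,0.14],
    [[-0.024,-0.04,0],0,0.14],
    [[-0.024,-0.04,0],0,0.14],
    [[-0.024,-0.04,0],0,0.14],
    [[-0.024,-0.04,0],0,0.14],
    [[-0.024,-0.04,0],0,0.14],
    [[-0.024,-0.04,0],0,0.14],
    [[-0.024,-0.04,0],0,0.14],
    [[-0.02,-0.035,0],0,0.14],
    [[0,0,0],0,0.14],
    [[0,0,0],0,0.14],
    [[0,0,0],0,0.14]
  ]
}}

```text
clock: 2.1
position: [0.4472, 0.0177, 0.2436]
tool_rot: [[-1.0, -0.001, -0.0], [-0.001, 1.0, 0.0], [0.0, 0.0, -1.0]]
wrist_force: [-0.2, 0.2, -0.1]
finger_gap: 0.0398
grasp_force: 0.0
```

Run:
```python
from h import *
go(.449,.0165,.10,90)
c=cam('wrist');save(c,'w1.png');print(proj(c,[(.449,.0753,.048),(.4394,.228,.056),(.5844,.0861,.064)]).round())
```

```text
pos [0.4472 0.0177 0.2436] yang 90.05 gap 0.0398 grip 0.0 F [-0.2  0.2 -0.1] t 2.1
turn 0.0008 | shift now [-0.0018 -0.0013  0.1435]
shift after turn [-0.0018 -0.0012  0.1436]
[[386. 222.]
 [571. 214.]
 [393. 374.]]
```

View pics/w1.png

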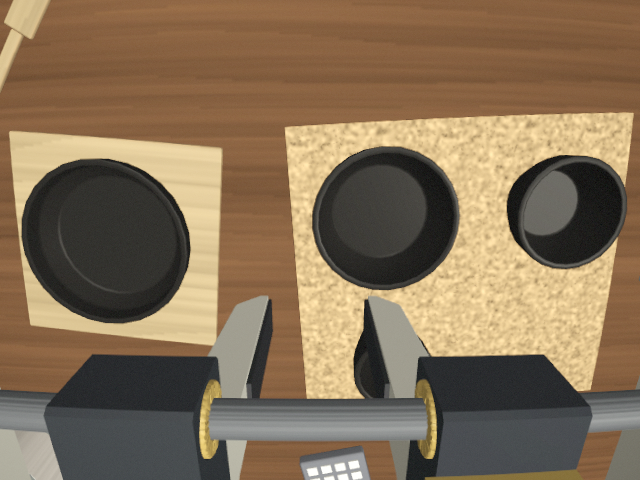

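The wrist view shows L's rim centred near (386,219), M near (570,212), and the dish near (105,240), all fully visible. I'll fit circles to these.

```bash
cat >> h.py <<'E'
def rim(c,X,R):
    """refine rim centre from black blob hull near the predicted place"""
    best=None
    u=proj(c,X)[0];s=np.linalg.norm(proj(c,np.array(X)+[0,R,0])[0]-u)*1.35
    q=blackrims(c,(max(0,int(u[0]-s)),max(0,int(u[1]-s)),min(640,int(u[0]+s)),min(480,int(u[1]+s))))
    q=max(q,key=len); P=ray(c,q,X[2]); a=circ(P)
    k=np.abs(np.hypot(P[:,0]-a[0],P[:,1]-a[1])-a[2])<.003
    return np.round(circ(P[k]),4)
E
python3 - <<'E'
from h import *
c=cam('wrist')
print('L',rim(c,(.449,.0753,.048),.062),'M',rim(c,(.4394,.228,.056),.049),'D',rim(c,(.4715,-.169,.044),.076))
E
```

```text
L [0.4485 0.0744 0.0599] M [0.438  0.2269 0.0497] D [ 0.4699 -0.1669  0.0751]
```

Call:
{"name": "move_arm", "arguments": {
  "series": [
    [[-0.0015,-0.0015,0.03],0,0.14],
    [[0,0,0.04],0,0.14],
    [[0,0,0.04],0,0.14],
    [[0,0,0.03],0,0.14],
    [[0,0,0.02],0,0.14],
    [[0,0,0.01],0,0.14],
    [[0,0,0.01],0,0.14],
    [[0,0,0],0,0.14],
    [[0,0,0],0,0.6],
    [[0,0,0],0,1],
    [[0,0,0],0,1],
    [[0,0,0],0,1],
    [[0,0,0],0,1],
    [[0,0,-0.01],0,1],
    [[0,0,-0.02],0,1],
    [[0,0,-0.03],0,1],
    [[0,0,-0.03],0,1],
    [[0,0,-0.03],0,1],
    [[0,0,0],0,1],
    [[0,0,0],0,1]
  ]
}}

```text
clock: 4.2
position: [0.4492, 0.0155, 0.1841]
tool_rot: [[-1.0, -0.0, 0.001], [-0.0, 1.0, -0.0], [-0.001, -0.0, -1.0]]
wrist_force: [-0.3, -0.6, -1.5]
finger_gap: 0.0057
grasp_force: 29.8
```

Run:
```python
from h import *
go(.4707,-.168-.0585,.183,90)
c=cam('wrist');save(c,'w2.png')
```

```text
pos [0.4492 0.0155 0.1841] yang 90.01 gap 0.0057 grip 29.8 F [-0.3 -0.6 -1.5] t 4.2
turn 0.0002 | shift now [-0.0214 -0.242   0.0012]
shift after turn [-0.0215 -0.242   0.0011]
```

View pics/w2.png

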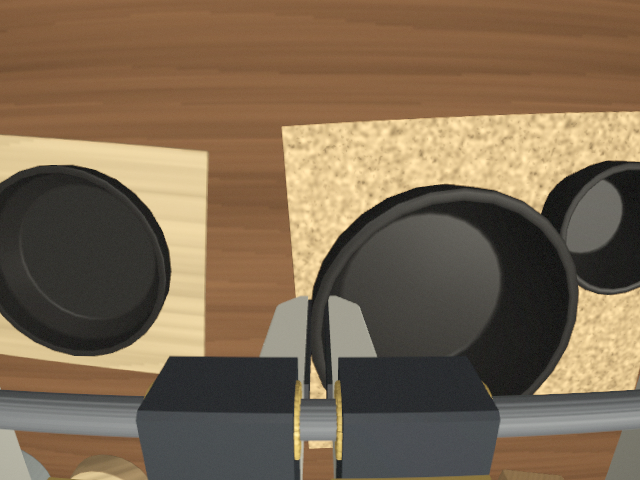

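L is held on its left rim with its mouth up. I'll carry it over the dish.

Call:
{"name": "move_arm", "arguments": {
  "series": [
    [[-0.001,-0.02,0],0,1],
    [[-0.003,-0.032,0],0,1],
    [[-0.003,-0.032,0],0,1],
    [[-0.003,-0.032,0],0,1],
    [[-0.003,-0.032,0],0,1],
    [[-0.003,-0.032,0],0,1],
    [[-0.003,-0.032,0],0,1],
    [[-0.002,-0.02,0],0,1],
    [[-0.0005,-0.01,0],0,1],
    [[0,0,0],0,1],
    [[0,0,0.03],0,1],
    [[0,0,0.02],0,1],
    [[0,0,0],0,1],
    [[0,0,0],0,1]
  ]
}}

```text
clock: 5.65
position: [0.4708, -0.2257, 0.1339]
tool_rot: [[-1.0, -0.001, -0.001], [-0.001, 1.0, 0.0], [0.001, 0.0, -1.0]]
wrist_force: [-0.5, -1.2, -0.5]
finger_gap: 0.0053
grasp_force: 29.9
```

Run:
```python
from h import *
go(.4707,-.168-.0585,.073,90)
c=cam('wrist');save(c,'w3.png')
t=cam('top');save(t,'t3.png')
z=r.get_obs()['position'][2]-.015
for n,cc in(('w',c),('t',t)):
    for q in blackrims(cc): 
        P=ray(cc,q,z);print(n,cv2.boundingRect(q.astype(np.float32)),np.round(circ(P),4))
```

```text
pos [ 0.4708 -0.2257  0.1339] yang 90.06 gap 0.0053 grip 29.9 F [-0.5 -1.2 -0.5] t 5.65
turn 0.001 | shift now [ 0.0001 -0.0008  0.0609]
shift after turn [ 0.0001 -0.0008  0.0609]
w (0, 356, 298, 61) [ 0.4937 -0.2943  0.0481]
w (285, 134, 355, 317) [ 0.4571 -0.1735  0.0645]
t (249, 363, 185, 117) [ 0.1761 -0.0287  0.1277]
t (0, 351, 27, 25) [0.2815 0.6142 0.0261]
t (193, 260, 44, 44) [0.4364 0.2137 0.0428]
t (364, 203, 86, 96) [ 0.4778 -0.1742  0.0752]
t (265, 199, 31, 32) [0.5736 0.0816 0.0319]
t (546, 186, 94, 121) [ 0.4978 -0.5896  0.1194]
```

View pics/w3.png

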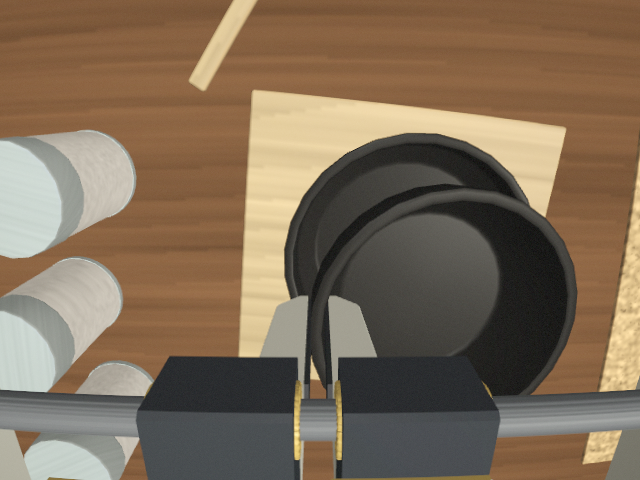

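L hangs from the fingers over the dish; its rim's right edge is near (577,295) and top near (455,185). The dish's left edge is near (285,255) and its top near (420,133). I'll check the centring.

Run:
```python
from h import *
c=cam('wrist');z=r.get_obs()['position'][2]-.015
print('L right,top',ray(c,[(577,295),(455,185)],z).round(4)); print('pred',.4708,-.2257+.0585)
print('dish left,top',ray(c,[(285,255),(420,133)],.044).round(4))
```

```text
L right,top [[ 0.4577 -0.117   0.1197]
 [ 0.4122 -0.1741  0.1197]]
pred 0.4708 -0.16720000000000002
dish left,top [[ 0.466  -0.2444  0.044 ]
 [ 0.3969 -0.1706  0.044 ]]
```

Call:
{"name": "move_arm", "arguments": {
  "series": [
    [[0,-0.001,0.02],0,1],
    [[0,0,0.02],0,1],
    [[0,0,0.006],0,1],
    [[0,0,0.003],0,1],
    [[0,0,0.003],0,1],
    [[0,0,0.003],0,1],
    [[0,0,0.003],0,1],
    [[0,0,0.002],0,1],
    [[0,0,0],0,1],
    [[0,0,0],0,1]
  ]
}}

```text
clock: 6.8
position: [0.4712, -0.2278, 0.074]
tool_rot: [[-1.0, -0.0, 0.001], [-0.0, 1.0, -0.001], [-0.001, -0.001, -1.0]]
wrist_force: [-1.2, -2.5, 5.2]
finger_gap: 0.0057
grasp_force: 30.6
```

Call:
{"name": "move_arm", "arguments": {
  "series": [
    [[0,0,0],0,0.6],
    [[0,0,0],0,0.5],
    [[0,0,0],0,0.5],
    [[0,0,-0.01],0,0.5],
    [[0,0,-0.02],0,0.14],
    [[0,0,-0.04],0,0.14],
    [[0,0,-0.05],0,0.14],
    [[0,0.03,-0.05],0,0.14],
    [[0,0.04,0],0,0.14],
    [[0,0.03,0],0,0.14],
    [[0,0,0],0,0.14],
    [[0,0,0],0,0.14]
  ]
}}

```text
clock: 8.0
position: [0.4708, -0.1315, 0.2371]
tool_rot: [[-1.0, -0.002, 0.001], [-0.002, 1.0, -0.0], [-0.001, -0.0, -1.0]]
wrist_force: [0.5, -0.7, 0.5]
finger_gap: 0.0398
grasp_force: 0.0
```

Run:
```python
from h import *
go(.4387,.182,.243,90)
c=cam('wrist');save(c,'w4.png');t=cam('top')
print('L',rim(c,(.4707,-.168,.058),.062))
for q in blackrims(t,(175,170,450,330)): P=ray(t,q,.056);print(cv2.boundingRect(q.astype(np.float32)),np.round(circ(P),4))
```

```text
pos [ 0.4708 -0.1315  0.2371] yang 90.09 gap 0.0398 grip 0.0 F [ 0.5 -0.7  0.5] t 8.0
turn 0.0016 | shift now [ 0.0316  0.3136 -0.006 ]
shift after turn [ 0.0321  0.3135 -0.0059]
L [ 0.4673 -0.1675  0.0709]
(193, 260, 44, 44) [0.4395 0.2281 0.0459]
(265, 199, 31, 32) [0.586  0.0868 0.0342]
```

View pics/w4.png

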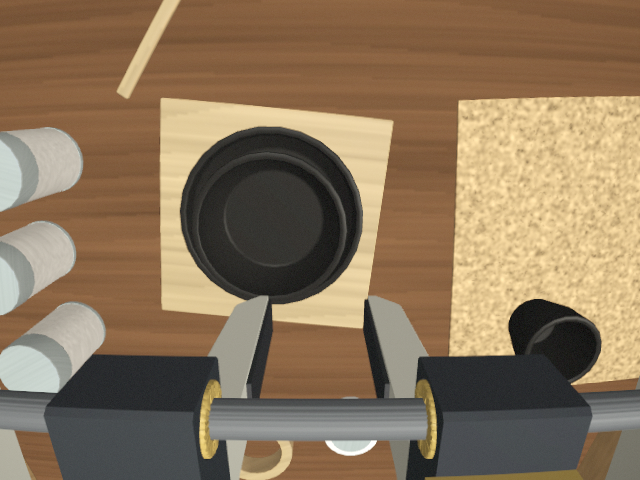

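L sits level in the dish; L's rim runs from about (198,225) to (346,225) with its top at (272,153), nearly concentric with the dish (181–362). M is still in place.

Run:
```python
from h import *
c=cam('wrist');P=ray(c,[(198,225),(346,225),(272,153),(181,215),(362,215),(271,127)],[.058]*3+[.044]*3 if 0 else .058)
Q=ray(c,[(181,215),(362,215),(271,127)],.044)
print(P[:3].round(4),Q.round(4))
```

```text
[[ 0.4706 -0.2258  0.058 ]
 [ 0.4708 -0.1093  0.058 ]
 [ 0.4151 -0.1655  0.058 ]] [[ 0.4658 -0.2433  0.044 ]
 [ 0.4661 -0.0955  0.044 ]
 [ 0.3967 -0.1672  0.044 ]]
```

Call:
{"name": "move_arm", "arguments": {
  "series": [
    [[0.003,0.025,0],0,0.14],
    [[0.004,0.04,0],0,0.14],
    [[0.004,0.04,0],0,0.14],
    [[0.004,0.04,0],0,0.14],
    [[0.004,0.04,0],0,0.14],
    [[0.004,0.04,0],0,0.14],
    [[0.004,0.04,0],0,0.14],
    [[0.003,0.03,0],0,0.14],
    [[0.002,0.018,0],0,0.14],
    [[0,0,0],0,0.14],
    [[0,0,0],0,0.14],
    [[0,0,0],0,0.14]
  ]
}}

```text
clock: 9.35
position: [0.439, 0.1802, 0.2364]
tool_rot: [[-1.0, 0.001, -0.0], [0.001, 1.0, -0.0], [0.0, -0.0, -1.0]]
wrist_force: [-0.1, -0.3, 0.6]
finger_gap: 0.0399
grasp_force: 0.0
```

Run:
```python
from h import *
c=cam('wrist');a=rim(c,(.439,.2275,.056),.049);print('M',a)
go(a[0],a[1]-.0455,.071,90)
```

```text
M [0.439  0.2301 0.0476]
pos [0.439  0.1802 0.2365] yang 89.93 gap 0.04 grip 0.0 F [-0.5 -0.5  0.7] t 9.4
turn -0.0012 | shift now [0.     0.0044 0.1655]
shift after turn [0.     0.0044 0.1655]
```

Call:
{"name": "move_arm", "arguments": {
  "series": [
    [[0,0.0035,0.03],0,0.14],
    [[0,0,0.04],0,0.14],
    [[0,0,0.04],0,0.14],
    [[0,0,0.03],0,0.14],
    [[0,0,0.015],0,0.14],
    [[0,0,0.01],0,0.14],
    [[0,0,0],0,0.14],
    [[0,0,0],0,0.6],
    [[0,0,0],0,1],
    [[0,0,0],0,1],
    [[0,0,0],0,1],
    [[0,0,0],0,1],
    [[0,0,-0.01],0,1],
    [[0,0,-0.02],0,1],
    [[0,0,-0.03],0,1],
    [[0,0,-0.03],0,1],
    [[0,0,-0.03],0,1],
    [[0,0,0],0,1],
    [[0,0,0],0,1]
  ]
}}

```text
clock: 11.3
position: [0.4386, 0.1847, 0.1919]
tool_rot: [[-1.0, -0.0, 0.001], [-0.0, 1.0, 0.0], [-0.001, 0.0, -1.0]]
wrist_force: [1.0, 0.3, -1.6]
finger_gap: 0.0055
grasp_force: 30.3
```

Run:
```python
from h import *
go(.472,-.1676-.0455,.19,90)
c=cam('wrist');save(c,'w5.png')
z=r.get_obs()['position'][2]-.015
for q in blackrims(c,(310,100,640,420)): P=ray(c,q,z);print(cv2.boundingRect(q.astype(np.float32)),np.round(circ(P),4),'ymax',P[:,1].max())
```

```text
pos [0.4386 0.1847 0.1919] yang 90.02 gap 0.0055 grip 30.3 F [ 1.   0.3 -1.6] t 11.3
turn 0.0003 | shift now [-0.0333 -0.3978  0.0019]
shift after turn [-0.0334 -0.3978  0.0019]
(310, 192, 330, 228) [0.4376 0.2417 0.0576] ymax 0.3391489563814808
```

Call:
{"name": "move_arm", "arguments": {
  "series": [
    [[-0.002,-0.02,0],0,1],
    [[-0.0035,-0.041,0],0,1],
    [[-0.0035,-0.041,0],0,1],
    [[-0.0035,-0.041,0],0,1],
    [[-0.0035,-0.041,0],0,1],
    [[-0.0035,-0.041,0],0,1],
    [[-0.0035,-0.041,0],0,1],
    [[-0.0035,-0.041,0],0,1],
    [[-0.0035,-0.041,0],0,1],
    [[-0.002,-0.03,0],0,1],
    [[-0.001,-0.02,0],0,1],
    [[0,0,0],0,1],
    [[0,0,0.02],0,1],
    [[0,0,0.02],0,1],
    [[0,0,0],0,1],
    [[0,0,0],0,1]
  ]
}}

```text
clock: 12.95
position: [0.4716, -0.2125, 0.1513]
tool_rot: [[-1.0, -0.001, -0.001], [-0.001, 1.0, 0.001], [0.001, 0.001, -1.0]]
wrist_force: [0.2, 0.1, 0.3]
finger_gap: 0.0055
grasp_force: 30.4
```

Run:
```python
from h import *
go(.472,-.1676-.0455,.087,90)
c=cam('wrist');save(c,'w6.png')
```

```text
pos [ 0.4716 -0.2125  0.1513] yang 90.04 gap 0.0055 grip 30.4 F [0.2 0.1 0.3] t 12.95
turn 0.0008 | shift now [-0.0005 -0.0007  0.0643]
shift after turn [-0.0004 -0.0006  0.0643]
```

View pics/w6.png

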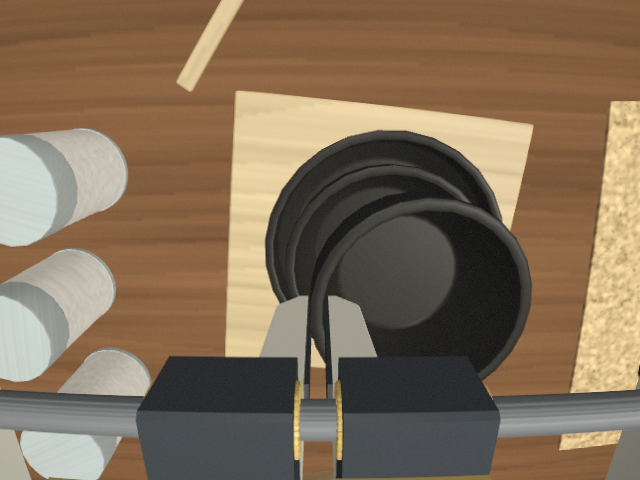

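M is held cleanly above L. L's left rim is near (287,250) and its top is near (383,165).

Run:
```python
from h import *
c=cam('wrist');print(ray(c,[(287,250),(383,165)],.058).round(4),'expect',-.1676-.062,.472-.062)
print(ray(c,[(266,245),(385,131)],.044).round(4))
```

```text
[[ 0.4645 -0.2299  0.058 ]
 [ 0.415  -0.1758  0.058 ]] expect -0.2296 0.41
[[ 0.4659 -0.2439  0.044 ]
 [ 0.3972 -0.1733  0.044 ]]
```

Call:
{"name": "move_arm", "arguments": {
  "series": [
    [[0,0.001,0.02],0,1],
    [[0,0,0.02],0,1],
    [[0,0,0.006],0,1],
    [[0,0,0.004],0,1],
    [[0,0,0.003],0,1],
    [[0,0,0.003],0,1],
    [[0,0,0.003],0,1],
    [[0,0,0.003],0,1],
    [[0,0,0],0,1],
    [[0,0,0],0,1]
  ]
}}

```text
clock: 14.05
position: [0.4721, -0.2124, 0.0898]
tool_rot: [[-1.0, -0.0, 0.001], [-0.0, 1.0, -0.0], [-0.001, -0.0, -1.0]]
wrist_force: [0.3, -1.3, 2.0]
finger_gap: 0.0056
grasp_force: 30.9
```

Call:
{"name": "move_arm", "arguments": {
  "series": [
    [[0,0,0.002],0,1],
    [[0,0,0.001],0,1],
    [[0,0,0],0,1],
    [[0,0,0],0,0.6],
    [[0,0,0],0,0.5],
    [[0,0,0],0,0.5],
    [[0,0,-0.01],0,0.5],
    [[0,0,-0.02],0,0.14],
    [[0,0,-0.04],0,0.14],
    [[0,0,-0.05],0,0.14],
    [[0,0.03,-0.03],0,0.14],
    [[0,0.03,0],0,0.14],
    [[0,0.02,0],0,0.14],
    [[0,0,0],0,0.14],
    [[0,0,0],0,0.14]
  ]
}}

```text
clock: 15.55
position: [0.4718, -0.1324, 0.2369]
tool_rot: [[-1.0, -0.001, 0.0], [-0.001, 1.0, -0.0], [-0.0, -0.0, -1.0]]
wrist_force: [-0.4, 0.1, 0.3]
finger_gap: 0.0403
grasp_force: 0.0
```

Run:
```python
from h import *
c=cam('wrist');save(c,'w7.png');t=cam('top')
for q in blackrims(t,(175,170,450,330)): P=ray(t,q,.064);print(cv2.boundingRect(q.astype(np.float32)),np.round(circ(P),4))
go(.585,.0865-.0335,.2365,90)
```

```text
(265, 199, 31, 32) [0.5844 0.0861 0.0339]
pos [ 0.4718 -0.133   0.2366] yang 89.98 gap 0.0397 grip 0.0 F [ 0.4 -0.6 -0.3] t 15.65
turn -0.0003 | shift now [-0.1132  0.186   0.    ]
shift after turn [-1.132e-01  1.860e-01  1.000e-04]
```

View pics/w7.png

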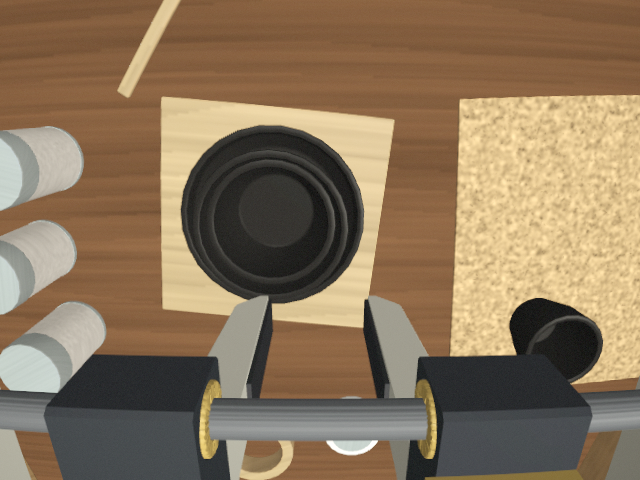

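M is nested level in L, its rim spanning about (212..336, 160..283). S stands alone on the mat near (560,345).

Call:
{"name": "move_arm", "arguments": {
  "series": [
    [[-0.012,0.02,0],0,0.14],
    [[-0.024,0.04,0],0,0.14],
    [[-0.024,0.04,0],0,0.14],
    [[-0.024,0.04,0],0,0.14],
    [[-0.02,0.03,0],0,0.14],
    [[-0.009,0.016,0],0,0.14],
    [[0,0,0],0,0.14],
    [[0,0,0],0,0.14]
  ]
}}

```text
clock: 16.45
position: [0.5843, 0.0527, 0.2361]
tool_rot: [[-1.0, 0.0, -0.001], [0.0, 1.0, -0.0], [0.001, -0.0, -1.0]]
wrist_force: [-0.1, -0.6, 0.8]
finger_gap: 0.0402
grasp_force: 0.0
```

Run:
```python
from h import *
c=cam('wrist');a=rim(c,(.5845,.0865,.064),.037);print('S',a)
go(.585,.0865-.0335,.079,90)
```

```text
S [0.5844 0.0869 0.0358]
pos [0.5843 0.0524 0.2364] yang 89.95 gap 0.0395 grip 0.0 F [0.9 0.3 0.2] t 16.5
turn -0.0009 | shift now [-0.0008  0.0007  0.1574]
shift after turn [-0.0007  0.0006  0.1574]
```

Call:
{"name": "move_arm", "arguments": {
  "series": [
    [[0,0.001,0.03],0,0.14],
    [[0,0,0.04],0,0.14],
    [[0,0,0.04],0,0.14],
    [[0,0,0.025],0,0.14],
    [[0,0,0.013],0,0.14],
    [[0,0,0.009],0,0.14],
    [[0,0,0],0,0.14],
    [[0,0,0],0,0.6],
    [[0,0,0],0,1],
    [[0,0,0],0,1],
    [[0,0,0],0,1],
    [[0,0,0],0,1],
    [[0,0,-0.01],0,1],
    [[0,0,-0.02],0,1],
    [[0,0,-0.03],0,1],
    [[0,0,-0.03],0,1],
    [[0,0,-0.03],0,1],
    [[0,0,0],0,1],
    [[0,0,0],0,1]
  ]
}}

```text
clock: 18.4
position: [0.5847, 0.0548, 0.2]
tool_rot: [[-1.0, -0.0, 0.001], [-0.0, 1.0, 0.0], [-0.001, 0.0, -1.0]]
wrist_force: [0.3, -0.9, -0.6]
finger_gap: 0.0063
grasp_force: 29.6
```

Run:
```python
from h import *
c=cam('top')
# nest M rim in saved w7 pose: TCP (.4718,-.133,.2366)
w=r.capture('wrist');T=np.eye(4);T[:3,:3]=[[-1,0,0],[0,1,0],[0,0,-1]];T[:3,3]=[.4718,-.133,.2366]
W=T@np.array(w['hand_eye']);w['R']=W[:3,:3].T;w['t']=-W[:3,:3].T@W[:3,3]
w['camera_matrix']=np.array(w['camera_matrix'],float)
print(ray(w,[(212,221),(336,221),(274,160),(274,283)],.072).round(4))
go(.474,-.1676-.0335,.205,90)
```

```text
[[ 0.4648 -0.2113  0.072 ]
 [ 0.4649 -0.1184  0.072 ]
 [ 0.4198 -0.1633  0.072 ]
 [ 0.5149 -0.1663  0.072 ]]
pos [0.5841 0.0547 0.1985] yang 90.01 gap 0.0067 grip 29.6 F [-0.6  0.3 -0.1] t 18.5
turn 0.0002 | shift now [ 0.1102 -0.2558 -0.0063]
shift after turn [ 0.1101 -0.2558 -0.0065]
```

Call:
{"name": "move_arm", "arguments": {
  "series": [
    [[0.008,-0.0177,0],0,1],
    [[0.016,-0.036,0],0,1],
    [[0.018,-0.04,0],0,1],
    [[0.018,-0.04,0],0,1],
    [[0.018,-0.04,0],0,1],
    [[0.018,-0.04,0],0,1],
    [[0.012,-0.026,0],0,1],
    [[0.006,-0.014,0],0,1],
    [[0,0,0],0,1],
    [[0,0,0.015],0,1],
    [[0,0,0.015],0,1],
    [[0,0,0],0,1],
    [[0,0,0],0,1]
  ]
}}

```text
clock: 19.8
position: [0.4712, -0.1981, 0.1695]
tool_rot: [[-1.0, -0.001, -0.001], [-0.001, 1.0, 0.0], [0.001, 0.0, -1.0]]
wrist_force: [0.9, 0.2, -0.1]
finger_gap: 0.0066
grasp_force: 29.6
```

Run:
```python
from h import *
go(.470,-.199,.101,90)
c=cam('wrist');save(c,'w8.png')
```

```text
pos [ 0.4712 -0.1981  0.1695] yang 90.07 gap 0.0066 grip 29.6 F [ 0.9  0.2 -0.1] t 19.8
turn 0.0013 | shift now [ 0.0011 -0.001   0.0685]
shift after turn [ 0.0012 -0.0009  0.0685]
```

View pics/w8.png

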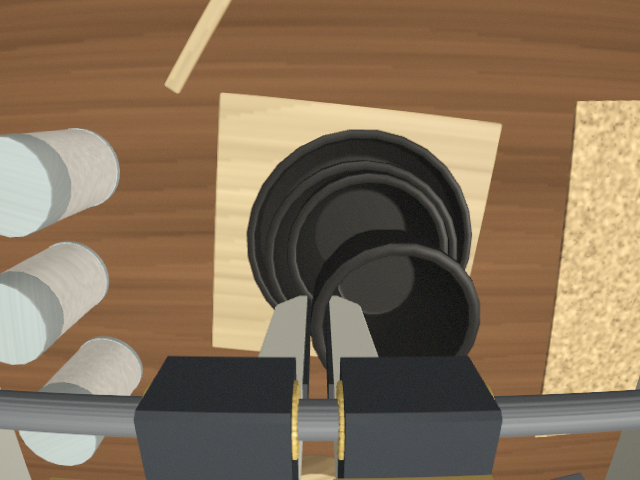

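S hangs level over the nest. M's rim spans (289,240) to (447,240) with its top at (370,172).

Run:
```python
from h import *
c=cam('wrist');print(ray(c,[(289,245),(447,245),(370,172)],.072).round(4))
print('S bowl right/top',ray(c,[(479,305),(405,243)],.153).round(4))
```

```text
[[ 0.4622 -0.2145  0.072 ]
 [ 0.4621 -0.1201  0.072 ]
 [ 0.4189 -0.168   0.072 ]]
S bowl right/top [[ 0.4627 -0.1303  0.153 ]
 [ 0.4356 -0.1633  0.153 ]]
```

Call:
{"name": "move_arm", "arguments": {
  "series": [
    [[0,0,0.02],0,1],
    [[0,0,0.02],0,1],
    [[0,0,0.01],0,1],
    [[0,0,0.005],0,1],
    [[0,0,0.003],0,1],
    [[0,0,0.003],0,1],
    [[0,0,0.002],0,1],
    [[0,0,0.002],0,1],
    [[0,0,0.001],0,1],
    [[0,0,0],0,1],
    [[0,0,0],0,1]
  ]
}}

```text
clock: 21.0
position: [0.4709, -0.199, 0.1036]
tool_rot: [[-1.0, -0.0, 0.0], [-0.0, 1.0, -0.0], [-0.0, -0.0, -1.0]]
wrist_force: [0.6, -0.3, -0.3]
finger_gap: 0.0068
grasp_force: 29.6
```

Call:
{"name": "move_arm", "arguments": {
  "series": [
    [[0,0,0.0015],0,1],
    [[0,0,0.0015],0,1],
    [[0,0,0],0,1],
    [[0,0,0],0,1]
  ]
}}

```text
clock: 21.4
position: [0.4714, -0.1996, 0.1017]
tool_rot: [[-1.0, -0.0, 0.002], [-0.0, 1.0, -0.001], [-0.002, -0.001, -1.0]]
wrist_force: [-3.4, -1.2, 14.2]
finger_gap: 0.0064
grasp_force: 30.1
```

Call:
{"name": "move_arm", "arguments": {
  "series": [
    [[0,0,-0.001],0,1],
    [[0,0,0],0,0.7],
    [[0,0,0],0,0.55],
    [[0,0,0],0,0.55],
    [[0,0,-0.01],0,0.55],
    [[0,0,-0.02],0,0.3],
    [[0,0,-0.04],0,0.14],
    [[0,0,-0.05],0,0.14],
    [[0,0.03,-0.03],0,0.14],
    [[0,0.03,0],0,0.14],
    [[0,0.01,0],0,1],
    [[0,0,0],0,1],
    [[0,0,0],0,1]
  ]
}}

```text
clock: 22.7
position: [0.4707, -0.1295, 0.2512]
tool_rot: [[-1.0, -0.001, -0.001], [-0.001, 1.0, -0.0], [0.001, -0.0, -1.0]]
wrist_force: [-0.1, 0.3, -0.6]
finger_gap: 0.021
grasp_force: 0.0
```

Run:
```python
from h import *
go(.4745,.4029,.28,90)
c=cam('wrist');save(c,'w9.png');t=cam('top');s=cam('scene')
cv2.imwrite('pics/n9.png',np.hstack([cv2.resize(c['pixels'][90:330,120:420,::-1],(500,400)),cv2.resize(s['pixels'][240:360,200:290,::-1],(300,400))]))
```

```text
pos [ 0.4707 -0.1295  0.2512] yang 90.03 gap 0.021 grip 0.0 F [-0.1  0.3 -0.6] t 22.7
turn 0.0006 | shift now [-0.0041  0.5323 -0.0288]
shift after turn [-0.0038  0.5324 -0.0288]
```

View pics/n9.png

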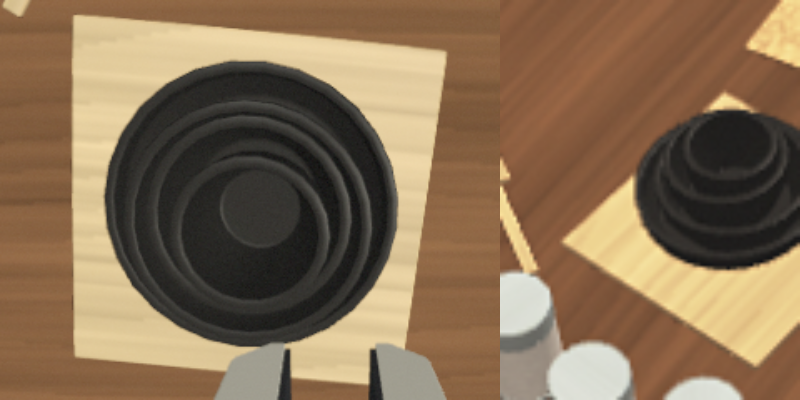

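The crop shows S inside M, but its rim centre (250,233) seems shifted downward in the picture (+x). I'll quantify the offsets.

```bash
python3 - <<'E'
from h import *
c=cam('wrist')
f=lambda x,y:(120+x*.6,90+y*.6)
def ex(n,L,R,T,B,z):
    cx,cy=(L+R)/2,(T+B)/2
    P=ray(c,[f(L,cy),f(R,cy),f(cx,T),f(cx,B)],z);print(n,'y',P[0,1].round(4),P[1,1].round(4),P[:2,1].mean().round(4),'x',P[2:,0].round(4),P[2:,0].mean().round(4))
ex('S',172,330,156,312,.086);ex('M',146,353,115,312,.072);ex('dish',105,398,61,347,.044)
ex('Sfloor',220,300,169,247,.032)
E
python3 - <<'E'
import cv2
a=cv2.imread('pics/w9.png')[120:310,170:370];cv2.imwrite('pics/n10.png',cv2.convertScaleAbs(cv2.resize(a,(800,600) if 0 else (632,600),interpolation=cv2.INTER_CUBIC),alpha=2.2,beta=0))
E
```

```text
S y -0.2002 -0.1286 -0.1644 x [0.4356 0.5089] 0.4722
M y -0.2151 -0.1178 -0.1664 x [0.4193 0.5145] 0.4669
dish y -0.2435 -0.094 -0.1687 x [0.3964 0.5462] 0.4713
Sfloor y -0.1863 -0.1442 -0.1653 x [0.4512 0.4933] 0.4722
```

View pics/n10.png

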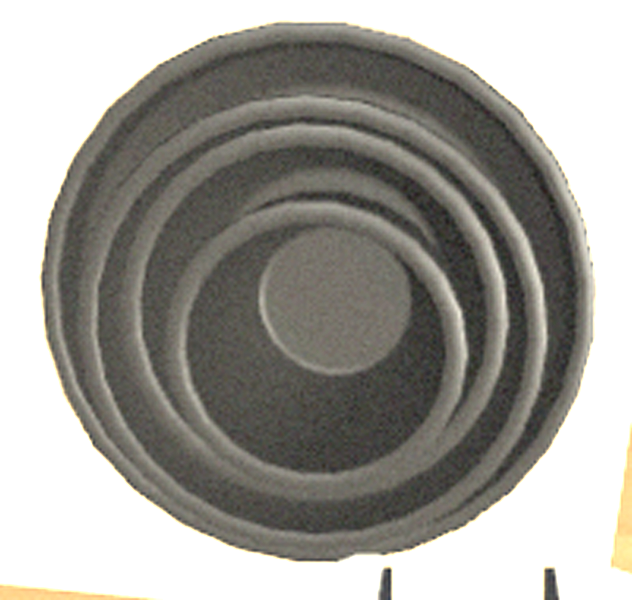

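S sits level: its rim and floor centres agree and the rim heights fit, so the nest is good. Next is the cap.

Call:
{"name": "move_arm", "arguments": {
  "series": [
    [[0,0.02,-0.03],0,1],
    [[0,0.04,0],0,1],
    [[0,0.045,0],0,1],
    [[0,0.045,0],0,1],
    [[0,0.045,0],0,1],
    [[0,0.045,0],0,1],
    [[0,0.045,0],0,1],
    [[0,0.045,0],0,1],
    [[0,0.045,0],0,1],
    [[-0.004,0.045,0],0,1],
    [[0,0.045,0],0,1],
    [[0,0.035,0],0,1],
    [[0,0.02,0],0,1],
    [[0,0.012,0],0,1],
    [[0,0,0],0,1],
    [[0,0,0],0,1]
  ]
}}

```text
clock: 24.5
position: [0.475, 0.4021, 0.2813]
tool_rot: [[-1.0, 0.0, -0.0], [0.0, 1.0, -0.001], [0.0, -0.001, -1.0]]
wrist_force: [0.0, -0.4, 0.6]
finger_gap: 0.0006
grasp_force: 0.0
```

Run:
```python
from h import *
go(.4745,.4029,.222,90)
c=cam('wrist');save(c,'w10.png');print(proj(c,[(.4745,.4029,.192)]))
```

```text
pos [0.475  0.4021 0.2813] yang 89.98 gap 0.0006 grip 0.0 F [ 0.  -0.4  0.6] t 24.5
turn -0.0003 | shift now [0.0004 0.0008 0.0593]
shift after turn [0.0005 0.0008 0.0593]
[[317.58471968 263.98429985]]
```

View pics/w10.png

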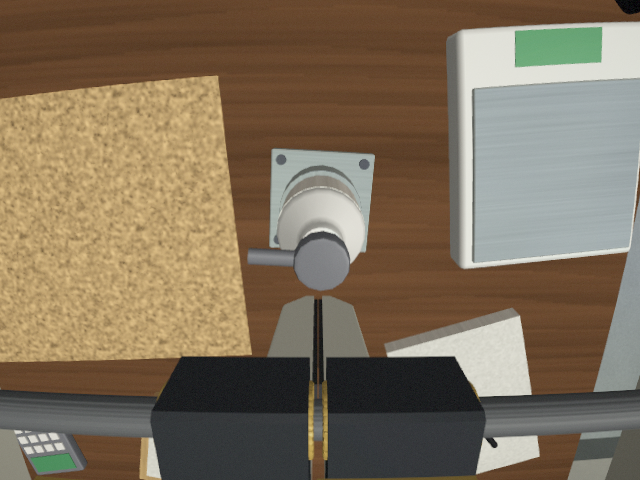

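The cap is at (321,261), about 2 mm left of the fingertips, and the mat is clear. Descending.

Call:
{"name": "move_arm", "arguments": {
  "series": [
    [[0.001,0.0015,0.02],0,1],
    [[0,0,0.02],0,1],
    [[0,0,0.015],0,1],
    [[0,0,0.004],0,1],
    [[0,0,0.003],0,1],
    [[0,0,0.003],0,1],
    [[0,0,0.003],0,1],
    [[0,0,0.003],0,1],
    [[0,0,0.003],0,1],
    [[0,0,0],0,1],
    [[0,0,0],0,1]
  ]
}}

```text
clock: 25.65
position: [0.4741, 0.4045, 0.2082]
tool_rot: [[-1.0, -0.0, 0.001], [-0.0, 1.0, 0.0], [-0.001, 0.0, -1.0]]
wrist_force: [-0.7, -1.7, 6.7]
finger_gap: 0.0004
grasp_force: 3.3
```

Call:
{"name": "move_arm", "arguments": {
  "series": [
    [[0,0,0.002],0,1],
    [[0,0,0.001],0,1],
    [[0,0,0.001],0,1],
    [[0,0,0.001],0,1],
    [[0,0,0],0,1],
    [[0,0,0],0,1]
  ]
}}

```text
clock: 26.25
position: [0.4742, 0.4046, 0.2052]
tool_rot: [[-1.0, -0.0, 0.002], [-0.0, 1.0, 0.001], [-0.002, 0.001, -1.0]]
wrist_force: [-5.0, -6.3, 20.9]
finger_gap: 0.0004
grasp_force: 10.4
```

The force of 21 N shows the cap is on its stop. I'll release it, push a second time and release again.

Call:
{"name": "move_arm", "arguments": {
  "series": [
    [[0,0,-0.01],0,1],
    [[0,0,-0.02],0,1],
    [[0,0,0],0,1],
    [[0,0,0],0,1],
    [[0,0,0],0,1],
    [[0,0,0],0,1],
    [[0,0,0],0,1],
    [[0,0,0.013],0,1],
    [[0,0,0.004],0,1],
    [[0,0,0.003],0,1],
    [[0,0,0.003],0,1],
    [[0,0,0.003],0,1],
    [[0,0,0.002],0,1],
    [[0,0,0.001],0,1],
    [[0,0,0.001],0,1],
    [[0,0,0],0,1],
    [[0,0,0],0,1],
    [[0,0,0],0,1]
  ]
}}

```text
clock: 28.05
position: [0.4737, 0.4046, 0.2051]
tool_rot: [[-1.0, -0.0, 0.001], [-0.0, 1.0, 0.001], [-0.001, 0.001, -1.0]]
wrist_force: [-7.5, -6.3, 23.7]
finger_gap: 0.0002
grasp_force: 11.8
```

Call:
{"name": "move_arm", "arguments": {
  "series": [
    [[0,0,-0.01],0,1],
    [[0,0,-0.02],0,1],
    [[0,0,-0.04],0,1],
    [[0,0,0],0,1],
    [[0,0,0],0,1],
    [[0,0,0],0,1],
    [[0,0,0],0,1],
    [[0,0,0],0,1],
    [[0,0,0],0,1]
  ]
}}

```text
clock: 28.95
position: [0.4736, 0.4045, 0.272]
tool_rot: [[-1.0, -0.0, -0.001], [-0.0, 1.0, -0.001], [0.001, -0.001, -1.0]]
wrist_force: [-0.4, 0.2, -0.9]
finger_gap: 0.001
grasp_force: 0.0
```

Run:
```python
from h import *
c=cam('wrist');t=cam('top')
g=cv2.inRange(cv2.cvtColor(c['pixels'],cv2.COLOR_RGB2GRAY),80,140)
k=np.zeros_like(g);k[215:295,285:360]=255
q=max(cv2.findContours(g&k,0,1)[0],key=cv2.contourArea);print('cap px',cv2.minEnclosingCircle(q),proj(c,[(.4745,.404,.192),(.4745,.404,.180)]))
for q in blackrims(t,(175,170,450,330)): P=ray(t,q,.044);print(cv2.boundingRect(q.astype(np.float32)),np.round(circ(P),4))
go(.5939,-.3774,.28,90)
```

```text
cap px ((322.0, 275.0), 41.59336853027344) [[315.37876389 272.08001585]
 [315.47694164 264.66992583]]
(364, 232, 67, 67) [ 0.4714 -0.1691  0.0722]
pos [0.4737 0.4045 0.2723] yang 90.01 gap 0.0005 grip 0.0 F [0.4 0.3 0.4] t 29.05
turn 0.0002 | shift now [-0.1201 -0.7819 -0.0076]
shift after turn [-0.1202 -0.7819 -0.0077]
```

Call:
{"name": "move_arm", "arguments": {
  "series": [
    [[0,-0.02,-0.01],0,1],
    [[-0.007,-0.04,0],0,0],
    [[-0.007,-0.045,0],0,-1],
    [[-0.007,-0.045,0],0,-1],
    [[-0.007,-0.045,0],0,-1],
    [[-0.007,-0.045,0],0,-1],
    [[-0.007,-0.045,0],0,-1],
    [[-0.007,-0.045,0],0,-1],
    [[-0.007,-0.045,0],0,-1],
    [[-0.007,-0.045,0],0,-1],
    [[-0.007,-0.045,0],0,-1],
    [[-0.007,-0.045,0],0,-1],
    [[-0.007,-0.045,0],0,-1],
    [[-0.007,-0.045,0],0,-1],
    [[-0.007,-0.045,0],0,-1],
    [[-0.007,-0.045,0],0,-1],
    [[-0.007,-0.045,0],0,-1],
    [[-0.007,-0.032,0],0,-1],
    [[-0.001,-0.015,0],0,-1],
    [[0,0,0],0,-1]
  ]
}}

```text
clock: 31.05
position: [0.5934, -0.3792, 0.2817]
tool_rot: [[-1.0, 0.002, -0.001], [0.002, 1.0, 0.0], [0.001, 0.0, -1.0]]
wrist_force: [0.3, -0.2, 0.5]
finger_gap: 0.0929
grasp_force: 0.0
```

Run:
```python
from h import *
go(.5939,-.3774,.28,90)
c=cam('wrist');save(c,'w11.png');print(proj(c,[(.5939,-.3774,.087),(.5095,-.3964,.087),(.4227,-.3755,.087)]).round(1))
```

```text
pos [ 0.5934 -0.3792  0.2817] yang 89.89 gap 0.0929 grip 0.0 F [ 0.3 -0.2  0.5] t 31.05
turn -0.0019 | shift now [-0.0005  0.0018  0.0017]
shift after turn [-0.0005  0.0018  0.0017]
[[318.7 220.8]
 [293.7 114. ]
 [320.9  -8.7]]
```

View pics/w11.png

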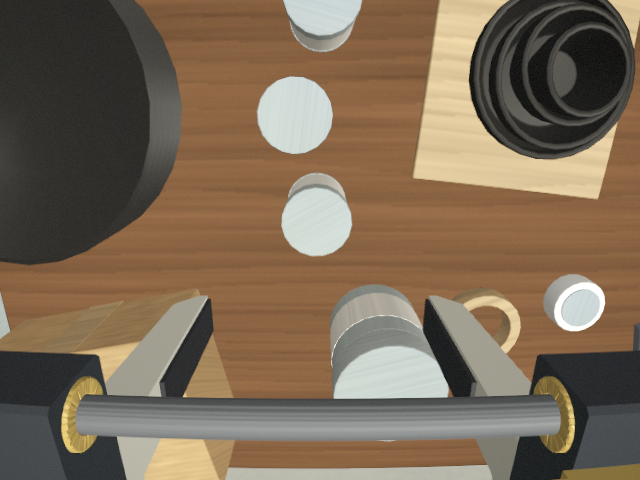

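The tin lids are at (316,220), (295,115) and (322,~5), matching the top-camera estimate to about 2 mm. I'll turn by -0.35 rad to keep clear of the wok at the left, then grip the first tin.

Call:
{"name": "move_arm", "arguments": {
  "series": [
    [[0,0.001,0],-0.12,-1],
    [[0,0,0],-0.12,-1],
    [[0,0,0],-0.11,-1],
    [[0,0,0.03],0,-1],
    [[0,0,0.045],0,-1],
    [[0,0,0.045],0,-1],
    [[0,0,0.04],0,-1],
    [[0,0,0.03],0,-1],
    [[0,0,0.015],0,-1],
    [[0,0,0],0,-1],
    [[0,0,0],0,-0.5],
    [[0,0,0],0,0],
    [[0,0,0],0,1],
    [[0,0,0],0,1],
    [[0,0,0],0,1],
    [[0,0,0],0,1],
    [[0,0,0],0,1]
  ]
}}

```text
clock: 32.8
position: [0.5942, -0.3768, 0.0783]
tool_rot: [[-0.939, -0.343, 0.001], [-0.343, 0.939, -0.001], [-0.001, -0.001, -1.0]]
wrist_force: [0.1, -2.0, 5.9]
finger_gap: 0.0585
grasp_force: 30.0
```

Call:
{"name": "move_arm", "arguments": {
  "series": [
    [[0,0,-0.01],0,1],
    [[0,0,-0.03],0,1],
    [[0,0,-0.04],0,1],
    [[0,0,-0.03],0,1],
    [[0,0,0],0.12,1],
    [[0,0,0],0.12,1],
    [[0,0,0],0.11,1],
    [[-0.001,0.02,0],0,1],
    [[-0.001,0.04,0],0,1],
    [[-0.002,0.045,0],0,1],
    [[-0.002,0.045,0],0,1],
    [[-0.002,0.045,0],0,1],
    [[-0.002,0.045,0],0,1],
    [[-0.002,0.045,0],0,1],
    [[-0.002,0.045,0],0,1],
    [[-0.002,0.045,0],0,1],
    [[-0.001,0.045,0],0,1],
    [[0,0.04,0],0,1],
    [[0,0.025,0],0,1],
    [[0,0,0],0,1]
  ]
}}

```text
clock: 34.8
position: [0.61, 0.1116, 0.1875]
tool_rot: [[-1.0, -0.003, -0.001], [-0.003, 1.0, 0.001], [0.001, 0.001, -1.0]]
wrist_force: [-1.2, 0.4, -2.3]
finger_gap: 0.0586
grasp_force: 30.0
```

Run:
```python
from h import *
go(.605,.15,.0825,90);c=cam('wrist');save(c,'w12.png')
```

```text
pos [0.61   0.1116 0.1875] yang 90.2 gap 0.0586 grip 30.0 F [-1.2  0.4 -2.3] t 34.8
turn 0.0034 | shift now [0.0048 0.0383 0.105 ]
shift after turn [0.005  0.0384 0.105 ]
```

Call:
{"name": "move_arm", "arguments": {
  "series": [
    [[0.003,0.02,0],0,1],
    [[0.002,0.018,0],0,1],
    [[0,0,0.03],0,1],
    [[0,0,0.03],0,1],
    [[0,0,0.02],0,1],
    [[0,0,0.012],0,1],
    [[0,0,0.006],0,1],
    [[0,0,0.003],0,1],
    [[0,0,0],0,1],
    [[0,0,0],0,1]
  ]
}}

```text
clock: 35.85
position: [0.6062, 0.1466, 0.0874]
tool_rot: [[-1.0, -0.0, 0.001], [-0.0, 1.0, 0.0], [-0.001, 0.0, -1.0]]
wrist_force: [-0.0, -0.3, -1.7]
finger_gap: 0.0588
grasp_force: 30.0
```

Call:
{"name": "move_arm", "arguments": {
  "series": [
    [[0,0,0.002],0,1],
    [[0,0,0.0015],0,1],
    [[0,0,0.0015],0,1],
    [[0,0,0],0,1],
    [[0,0,0],0,1]
  ]
}}

```text
clock: 36.35
position: [0.6062, 0.1466, 0.0822]
tool_rot: [[-1.0, -0.0, 0.001], [-0.0, 1.0, 0.0], [-0.001, 0.0, -1.0]]
wrist_force: [-2.0, -1.1, 6.3]
finger_gap: 0.0587
grasp_force: 30.0
```

Call:
{"name": "move_arm", "arguments": {
  "series": [
    [[0,0,0],0,0.2],
    [[0,0,0],0,-0.6],
    [[0,0,0],0,-1],
    [[0,0,0],0,-1],
    [[0,0,-0.02],0,-1],
    [[0,0,-0.04],0,-1],
    [[0,0,-0.05],0,-1],
    [[0,0,-0.05],0,-1],
    [[0,0,-0.04],0,-1],
    [[0,0,0],0,-1]
  ]
}}

```text
clock: 37.35
position: [0.6075, 0.147, 0.2876]
tool_rot: [[-1.0, -0.0, 0.009], [-0.0, 1.0, 0.002], [-0.009, 0.002, -1.0]]
wrist_force: [0.4, 0.6, 0.0]
finger_gap: 0.0929
grasp_force: 0.0
```

Call:
{"name": "move_arm", "arguments": {
  "series": [
    [[0.007,-0.02,0],0,-1],
    [[0.0155,-0.044,0],0,-1],
    [[0.0155,-0.044,0],0,-1],
    [[0.0155,-0.044,0],0,-1],
    [[0.0155,-0.044,0],0,-1],
    [[0.0155,-0.044,0],0,-1],
    [[0.0155,-0.044,0],0,-1],
    [[0.0155,-0.044,0],0,-1],
    [[0.0155,-0.044,0],0,-1],
    [[0.0155,-0.044,0],0,-1],
    [[0.0155,-0.044,0],0,-1],
    [[0.0155,-0.044,0],0,-1],
    [[0.007,-0.02,0],0,-1],
    [[0,0,0],0,-1],
    [[0,0,0],0.13,-1],
    [[0,0,0],0.13,-1],
    [[0,0,0],0.13,-1],
    [[0,0,0],0.13,-1],
    [[0,0,0],0.13,-1],
    [[0,0,0],0.13,-1]
  ]
}}

```text
clock: 39.35
position: [0.4217, -0.3762, 0.2808]
tool_rot: [[-0.708, 0.706, -0.001], [0.706, 0.708, 0.001], [0.001, 0.0, -1.0]]
wrist_force: [0.6, 0.6, 0.4]
finger_gap: 0.093
grasp_force: 0.0
```

Run:
```python
from h import *
go(.4227,-.3755,.0783,45)
cam('wrist')
t=cam('top');hsv=cv2.cvtColor(t['pixels'],cv2.COLOR_RGB2HSV)
g=cv2.inRange(hsv,(0,0,150),(180,40,255));k=np.zeros_like(g);k[170:335,175:340]=255
print('mat tin',[ (cv2.boundingRect(q)) for q in cv2.findContours(g&k,0,1)[0] if cv2.contourArea(q)>100], proj(t,[(.606,.147,.091)]))
```

```text
pos [ 0.4217 -0.3762  0.2808] yang 45.07 gap 0.093 grip 0.0 F [0.6 0.6 0.4] t 39.35
turn 0.0012 | shift now [-0.0004  0.0011  0.2025]
shift after turn [-2.000e-04  1.200e-03  2.025e-01]
mat tin [(238, 189, 31, 33)] [[250.40926039 202.00923266]]
```

Call:
{"name": "move_arm", "arguments": {
  "series": [
    [[0,0.001,0.03],0,-1],
    [[0,0,0.045],0,-1],
    [[0,0,0.045],0,-1],
    [[0,0,0.04],0,-1],
    [[0,0,0.03],0,-1],
    [[0,0,0.012],0,-1],
    [[0,0,0],0,-1],
    [[0,0,0],0,-0.5],
    [[0,0,0],0,0],
    [[0,0,0],0,1],
    [[0,0,0],0,1],
    [[0,0,0],0,1],
    [[0,0,0],0,1],
    [[0,0,0],0,1]
  ]
}}

```text
clock: 40.85
position: [0.4224, -0.3769, 0.08]
tool_rot: [[-0.711, 0.703, 0.001], [0.703, 0.711, -0.001], [-0.001, 0.0, -1.0]]
wrist_force: [1.6, 1.1, 5.6]
finger_gap: 0.0584
grasp_force: 30.0
```

Call:
{"name": "move_arm", "arguments": {
  "series": [
    [[0,0,-0.01],0,1],
    [[0,0,-0.03],0,1],
    [[0,0,-0.04],0,1],
    [[0,0,-0.04],0,1],
    [[0,0,-0.02],0,1],
    [[0,0,0],-0.13,1],
    [[0,0,0],-0.13,1],
    [[0,0,0],-0.13,1],
    [[0,0,0],-0.13,1],
    [[0,0,0],-0.13,1],
    [[0,0,0],-0.13,1],
    [[0,0,0],0,1],
    [[0,0,0],0,1]
  ]
}}

```text
clock: 42.15
position: [0.4219, -0.3767, 0.2196]
tool_rot: [[-1.0, 0.004, -0.0], [0.004, 1.0, 0.0], [0.0, 0.0, -1.0]]
wrist_force: [0.3, -0.5, -1.8]
finger_gap: 0.0583
grasp_force: 30.0
```

Run:
```python
from h import *
go(.42,.15,.0825,90)
```

```text
pos [ 0.4219 -0.3767  0.2196] yang 89.79 gap 0.0583 grip 30.0 F [ 0.3 -0.5 -1.8] t 42.15
turn -0.0036 | shift now [0.0038 0.5266 0.1372]
shift after turn [0.0019 0.5267 0.1371]
```

Call:
{"name": "move_arm", "arguments": {
  "series": [
    [[0,0.02,0],0,1],
    [[0,0.04,0],0,1],
    [[0,0.045,0],0,1],
    [[0,0.045,0],0,1],
    [[0,0.045,0],0,1],
    [[0,0.045,0],0,1],
    [[0,0.045,0],0,1],
    [[0,0.045,0],0,1],
    [[0.001,0.045,0],0,1],
    [[0.001,0.045,0],0,1],
    [[0.001,0.045,0],0,1],
    [[0,0.035,0],0,1],
    [[0,0.02,0],0,1],
    [[0,0.01,0],0,1],
    [[0,0,0],0,1],
    [[0,0,0.04],0,1],
    [[0,0,0.04],0,1],
    [[0,0,0.03],0,1],
    [[0,0,0.01],0,1],
    [[0,0,0.006],0,1]
  ]
}}

```text
clock: 44.15
position: [0.4191, 0.1525, 0.0933]
tool_rot: [[-1.0, 0.001, -0.001], [0.001, 1.0, -0.0], [0.001, -0.0, -1.0]]
wrist_force: [-0.6, 0.3, -2.2]
finger_gap: 0.0588
grasp_force: 30.0
```

Call:
{"name": "move_arm", "arguments": {
  "series": [
    [[0,0,0.003],0,1],
    [[0,0,0.002],0,1],
    [[0,0,0.002],0,1],
    [[0,0,0],0,1],
    [[0,0,0],0,1]
  ]
}}

```text
clock: 44.65
position: [0.4191, 0.1533, 0.0869]
tool_rot: [[-1.0, -0.0, 0.001], [-0.0, 1.0, 0.0], [-0.001, 0.0, -1.0]]
wrist_force: [-0.1, 0.0, -1.3]
finger_gap: 0.0586
grasp_force: 30.0
```

Call:
{"name": "move_arm", "arguments": {
  "series": [
    [[0,0,0.0015],0,1],
    [[0,0,0.0015],0,1],
    [[0,0,0.001],0,1],
    [[0,0,0],0,1],
    [[0,0,0],0,1]
  ]
}}

```text
clock: 45.15
position: [0.4197, 0.1538, 0.0836]
tool_rot: [[-1.0, -0.0, 0.002], [-0.0, 1.0, 0.001], [-0.002, 0.001, -1.0]]
wrist_force: [-3.2, 2.9, 15.0]
finger_gap: 0.0587
grasp_force: 30.0
```

Call:
{"name": "move_arm", "arguments": {
  "series": [
    [[0,0,0],0,0.2],
    [[0,0,0],0,-0.6],
    [[0,0,0],0,-1],
    [[0,0,0],0,-1],
    [[0,0,-0.02],0,-1],
    [[0,0,-0.04],0,-1],
    [[0,0,-0.05],0,-1],
    [[0,0,-0.05],0,-1],
    [[0,0,-0.04],0,-1],
    [[0,0,0],0,-1]
  ]
}}

```text
clock: 46.15
position: [0.4207, 0.1537, 0.2873]
tool_rot: [[-1.0, -0.0, 0.008], [-0.0, 1.0, 0.002], [-0.008, 0.002, -1.0]]
wrist_force: [0.7, 0.0, -0.1]
finger_gap: 0.0933
grasp_force: 0.0
```

Call:
{"name": "move_arm", "arguments": {
  "series": [
    [[-0.003,-0.02,0],0,-1],
    [[-0.007,-0.043,0],0,-1],
    [[-0.007,-0.043,0],0,-1],
    [[-0.007,-0.043,0],0,-1],
    [[-0.007,-0.043,0],0,-1],
    [[-0.007,-0.043,0],0,-1],
    [[-0.007,-0.043,0],0,-1],
    [[-0.007,-0.043,0],0,-1],
    [[-0.007,-0.043,0],0,-1],
    [[-0.007,-0.043,0],0,-1],
    [[-0.007,-0.043,0],0,-1],
    [[-0.007,-0.043,0],0,-1],
    [[-0.007,-0.043,0],0,-1],
    [[-0.003,-0.014,0],0,-1],
    [[0,0,0],0,-1]
  ]
}}

```text
clock: 47.65
position: [0.5086, -0.3982, 0.2804]
tool_rot: [[-1.0, 0.002, -0.002], [0.002, 1.0, 0.001], [0.002, 0.001, -1.0]]
wrist_force: [0.5, 0.3, -0.2]
finger_gap: 0.093
grasp_force: 0.0
```

Call:
{"name": "move_arm", "arguments": {
  "series": [
    [[0,0,0],0.131,-1],
    [[0,0,0],0.131,-1],
    [[0,0,0],0.131,-1],
    [[0,0,0],0.131,-1],
    [[0,0,0],0.131,-1],
    [[0,0,0],0.131,-1],
    [[0,0,0],0.131,-1],
    [[0,0,0],0.131,-1],
    [[0,0,0],0.131,-1],
    [[0,0,0],0.131,-1],
    [[0,0,0],0.131,-1],
    [[0,0,0],0.13,-1],
    [[0,0,0],0,-1]
  ]
}}

```text
clock: 48.95
position: [0.509, -0.3954, 0.282]
tool_rot: [[0.001, 1.0, -0.001], [1.0, -0.001, 0.001], [0.001, -0.001, -1.0]]
wrist_force: [-0.3, -0.4, 0.4]
finger_gap: 0.0934
grasp_force: 0.0
```

Run:
```python
from h import *
go(.509,-.397,.080,0)
```

```text
pos [ 0.509  -0.3954  0.282 ] yang -0.06 gap 0.0934 grip 0.0 F [-0.3 -0.4  0.4] t 48.95
turn -0.001 | shift now [-1.70e-03  1.00e-04  2.02e-01]
shift after turn [-0.0016 -0.      0.202 ]
```

Call:
{"name": "move_arm", "arguments": {
  "series": [
    [[-0.001,0,0.03],0,-1],
    [[0,0,0.045],0,-1],
    [[0,0,0.045],0,-1],
    [[0,0,0.04],0,-1],
    [[0,0,0.03],0,-1],
    [[0,0,0.012],0,-1],
    [[0,0,0],0,-1],
    [[0,0,0],0,-0.5],
    [[0,0,0],0,0],
    [[0,0,0],0,1],
    [[0,0,0],0,1],
    [[0,0,0],0,1],
    [[0,0,0],0,1],
    [[0,0,0],0,1]
  ]
}}

```text
clock: 50.35
position: [0.5093, -0.398, 0.0811]
tool_rot: [[-0.0, 1.0, 0.001], [1.0, 0.0, -0.001], [-0.001, 0.001, -1.0]]
wrist_force: [1.4, -0.5, 5.3]
finger_gap: 0.0585
grasp_force: 30.0
```

Call:
{"name": "move_arm", "arguments": {
  "series": [
    [[0,0,-0.01],0,1],
    [[0,0,-0.03],0,1],
    [[0,0,-0.04],0,1],
    [[0,0,-0.04],0,1],
    [[0,0,-0.02],0,1],
    [[0,0,0],-0.131,1],
    [[0,0,0],-0.131,1],
    [[0,0,0],-0.131,1],
    [[0,0,0],-0.131,1],
    [[0,0,0],-0.131,1],
    [[0,0,0],-0.131,1],
    [[0,0,0],-0.131,1],
    [[0,0,0],-0.131,1],
    [[0,0,0],-0.131,1],
    [[0,0,0],-0.131,1],
    [[0,0,0],-0.131,1],
    [[0,0,0],-0.13,1],
    [[0,0,0],0,1],
    [[0,0,0],0,1]
  ]
}}

```text
clock: 52.25
position: [0.5089, -0.3976, 0.2205]
tool_rot: [[-1.0, 0.004, -0.0], [0.004, 1.0, 0.0], [0.0, 0.0, -1.0]]
wrist_force: [0.2, 0.0, -1.7]
finger_gap: 0.0587
grasp_force: 30.0
```

Run:
```python
from h import *
go(.513,.15,.0835,90)
```

```text
pos [ 0.5089 -0.3976  0.2205] yang 89.79 gap 0.0587 grip 30.0 F [ 0.2  0.  -1.7] t 52.25
turn -0.0036 | shift now [-0.0022  0.5476  0.1372]
shift after turn [-0.0041  0.5476  0.137 ]
```

Call:
{"name": "move_arm", "arguments": {
  "series": [
    [[0,0.02,0],0,1],
    [[0,0.04,0],0,1],
    [[0,0.045,0],0,1],
    [[0,0.045,0],0,1],
    [[0,0.045,0],0,1],
    [[0,0.045,0],0,1],
    [[0,0.045,0],0,1],
    [[0,0.045,0],0,1],
    [[0,0.045,0],0,1],
    [[0,0.045,0],0,1],
    [[-0.001,0.045,0],0,1],
    [[-0.001,0.04,0],0,1],
    [[-0.001,0.03,0],0,1],
    [[0,0.012,0],0,1],
    [[0,0,0],0,1],
    [[0,0,0.02],0,1],
    [[0,0,0],0,1]
  ]
}}

```text
clock: 53.95
position: [0.511, 0.1478, 0.1988]
tool_rot: [[-1.0, 0.002, -0.004], [0.002, 1.0, -0.001], [0.004, -0.001, -1.0]]
wrist_force: [-0.6, 0.6, -2.3]
finger_gap: 0.0589
grasp_force: 30.0
```

Run:
```python
from h import *
go(.513,.15,.0865,90)
```

```text
pos [0.511  0.1478 0.1988] yang 89.89 gap 0.0589 grip 30.0 F [-0.6  0.6 -2.3] t 53.95
turn -0.002 | shift now [-0.0024  0.0024  0.1123]
shift after turn [-0.002   0.0022  0.1123]
```

Call:
{"name": "move_arm", "arguments": {
  "series": [
    [[-0.002,0.002,0.02],0,1],
    [[0,0,0.035],0,1],
    [[0,0,0.03],0,1],
    [[0,0,0.015],0,1],
    [[0,0,0.006],0,1],
    [[0,0,0.003],0,1],
    [[0,0,0.002],0,1],
    [[0,0,0],0,1],
    [[0,0,0],0,1]
  ]
}}

```text
clock: 54.85
position: [0.5143, 0.1513, 0.0902]
tool_rot: [[-1.0, -0.0, 0.001], [-0.0, 1.0, 0.0], [-0.001, 0.0, -1.0]]
wrist_force: [-0.3, 0.2, -1.3]
finger_gap: 0.0586
grasp_force: 30.0
```

Call:
{"name": "move_arm", "arguments": {
  "series": [
    [[0,0,0.002],0,1],
    [[0,0,0.002],0,1],
    [[0,0,0.0015],0,1],
    [[0,0,0],0,1],
    [[0,0,0],0,1]
  ]
}}

```text
clock: 55.35
position: [0.5145, 0.1516, 0.0848]
tool_rot: [[-1.0, -0.0, 0.001], [-0.0, 1.0, 0.0], [-0.001, 0.0, -1.0]]
wrist_force: [-1.9, 0.9, 8.2]
finger_gap: 0.0589
grasp_force: 30.0
```

Contact. I'll release, retreat and take a final look.

Call:
{"name": "move_arm", "arguments": {
  "series": [
    [[0,0,0],0,0.2],
    [[0,0,0],0,-0.6],
    [[0,0,0],0,-1],
    [[0,0,0],0,-1],
    [[0,0,-0.02],0,-1],
    [[0,0,-0.04],0,-1],
    [[0,0,-0.05],0,-1],
    [[0,0,-0.05],0,-1],
    [[0,0,-0.04],0,-1],
    [[0.02,0,-0.04],0,-1],
    [[0.03,0,0],0,-1],
    [[0.03,0,0],0,-1],
    [[0.03,0,0],0,-1],
    [[0.03,0,0],0,-1],
    [[0.03,0,0],0,-1],
    [[0.02,0,0],0,-1],
    [[0,0,0],0,-1],
    [[0,0,0],0,-1]
  ]
}}

```text
clock: 57.15
position: [0.3244, 0.1513, 0.3243]
tool_rot: [[-1.0, -0.001, 0.001], [-0.001, 1.0, 0.0], [-0.001, 0.0, -1.0]]
wrist_force: [0.8, -0.6, -0.0]
finger_gap: 0.0927
grasp_force: 0.0
```

Run:
```python
from h import *
s=cam('scene');t=cam('top')
a=cv2.resize(s['pixels'][120:400,170:450,::-1],(400,400));b=cv2.resize(t['pixels'][100:380,80:520,::-1],(400,255))
cv2.imwrite('pics/fin.png',np.hstack([a,cv2.copyMakeBorder(b,0,145,0,0,0)]))
```

```text
(no output)
```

View pics/fin.png

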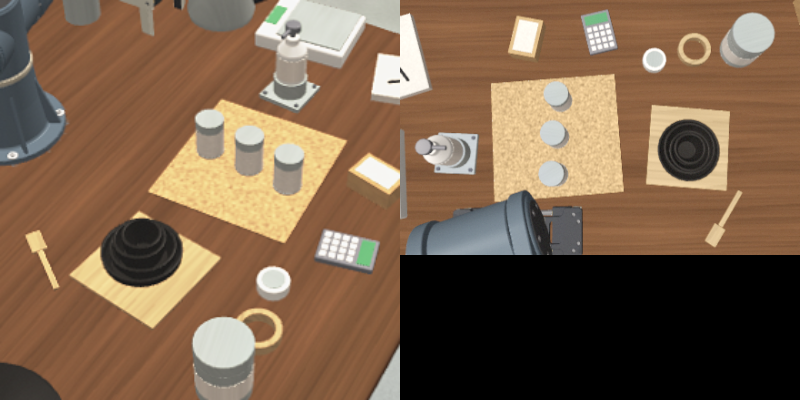

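The final view shows the three tins upright in a row on the mat, the nest level on the board, the cap up and the bystanders where they were.

```bash
python3 -c "
from bench import r
print(r.job_done())"
```

```text
the job is handed in; nothing more can be done
None
```

I nested the three bowls that were there in the dish on the board, pushed the cap fully down twice with the mat clear, then stood the three slim tins upright on the mat and handed the job in at about 57 s of the 210 s; no verdict came back.

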